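# Index the blue circuit board under the inspection camera

### The job

Turn the round indexing table (its upright posts are there to push on) until the blue circuit board has clicked into place directly under the inspection camera. Do not touch the blue board or the camera, leave the bottle, tape reel and screwdriver alone, and let go of the table when it is in place.

Things in the scene. Friction and masses are not known exactly. Their poses are not given: they have to be found in the camera images.
- index_base: Fixed dark steel base plate of the indexing table, 300 mm across, 12 mm thick, on the bench. Origin: centre of its underside, on the vertical turning axis. Its own +x points from the axis towards the camera column (orange mark on the rim); it is turned up to 40 degrees either way from world +x.
- turntable (a joint): Angle of the turning disc, rad, counterclockwise from above, no end stops (counts on past a full turn). 0 or whole turns: blue board under the camera. Click stops every 60 degrees (0, 1.047, ...); a spring holds each stop and draws the disc to the nearest one. Starts at or near one of the five other stops. About 3 to 5 N at a post turns it past a stop.
- disc_top (a point): Centre of the top face of the aluminium disc (270 mm across, top 50 mm above the bench, 8 mm thick). Its x axis points to the blue board. Six grey holders 63 mm from the axis at 0, 60, ... 300 degrees from that x: blue board at 0, green boards at 60, 120, 240. Boards stay within 92 mm of the axis and 64 mm above the bench; black hub cap 40 mm across, 60 mm high.
- post_top (a point): Top centre of one of six equal push posts fixed upright on the disc: black with yellow tops, 15 mm across, from 50 to 95 mm above the bench, 115 mm from the axis, at 30, 90, 150, 210, 270, 330 degrees counterclockwise from the blue board's direction (this one is at 30). Any post may be pushed.
- blue_centre (a point): Centre of the underside of the blue circuit board (42 by 46 mm, parts on it up to 10 mm high, fixed in its holder), 63 mm from the turning axis and 54 mm above the bench. Turns with the disc.
- camera_spot (a point): Fixed point straight below the camera lens, where blue_centre must come to lie: 63 mm from the turning axis along the base's +x, 54 mm above the bench.
- camera: Fixed camera, not to be touched; origin and axes as index_base. White upright cylinder with a black ring 52 mm across at its foot, 63 mm from the axis along base +x, 157 to 255 mm above the bench; level arm 18 mm wide at 236 mm height; 18 mm column 178 mm from the axis along +x, 257 mm high. Boards and posts pass freely beneath.
- blue_board: The blue circuit board itself; origin same point as blue_centre. Not to be touched.
- flux_bottle: Small clear bottle, red label, white cap, 40 mm across, 85 mm high, standing loose beside the table, 200 to 245 mm from the axis; origin at the centre of its underside. Leave it.
- tape_reel: Yellow tape reel lying flat, 60 mm across, 38 mm hole, 19 mm high, loose beside the table, 200 to 245 mm from the axis; origin at the centre of its underside. Leave it.
- screwdriver: Screwdriver with yellow handle, 190 mm long, lying loose beside the table about 310 mm from the axis; origin at its underside near the middle. Leave it.

How it is judged:
By the outcome, as a careful person would: the job done as asked, in the order asked, and still so for the second after the job is handed in, with the robot touching nothing.
It also fails if it takes over 61 s, if anything falls off the work surface, if the arm or the gripper's body presses on something with over 40 N, if the wrist force passes 120 N, or if a joint passes its speed limit or range.

### The arm

A 6-joint arm with a two-finger parallel gripper is mounted at the origin on the work surface. World frame = base frame: x ahead of the robot, y to its left, z up, the work surface at z = 0. Lengths are in mm, angles in rad, forces in N, time in s.
With the tool pointing down it reaches from about 325 to 850 mm from the base axis. Payload 4.4 kg.
Tool frame: the origin (TCP) lies at the very end of the fingers, on their centre line; the grasp point (between the pads) lies 19 mm behind it; z points along the fingers, y is the line along which they close (so a half turn about z gives the same grasp; the last joint's range is limited). The gripper opens to 94 mm and grips with 3 to 60 N. Pads are 16 mm wide; open, the fingers measure 119 mm over their backs; the gripper's body (75 mm by 177 mm) begins 78 mm behind the grasp point.
Start: joints at [-1.47, 0.207, 1.542, -0, 1.393, -0.15], TCP at [142.69, -557.016, 205.447] pointing down, gripper open.
Joint ranges: [-2.73, 2.73], [-0.86, 2.22], [0.23, 2.46], [-1.11, 4.25], [0.08, 2.63], [-2.82, 2.82]. Speed limits (rad/s): [2.79, 2.79, 3.14, 3.14, 3.14, 3.14].

### API

Orientations are given as a rotation vector (axis times angle).
In Python, from workcell import manip gives the robot as it stands.
- The arm moves only by the tool send_rows, never from a script. Its argument "series" is a list of rows, each an object of numbers: "dx", "dy", "dz": the shift along the tool's x, y, z in units of 25 mm (1.0 is 25 mm); "wx", "wy", "wz": the turn, a rotation vector about the tool's x, y, z in units of 6 degrees (1.0 is 6 degrees). In form: [{"dx": .., "dy": .., "dz": .., "wx": .., "wy": .., "wz": ..}, ...]. A call has 1 to 10 rows; each row is the pose to reach, as a shift and turn from the pose commanded when the call began, along the tool's axes at that moment; what a row does not reach only later rows make up. A row lasts 1/12 s, in which the tool goes at most 41.7 mm and 7.16 degrees, less where a joint would pass 70% of its speed; a pose out of reach is approached as far as the arm can. A call with a gripper value outside its range is refused whole. "gripper" is the finger opening in mm, from 0 to 94, set as the call begins (left out, the last holds). The fingers move at their own pace and stop on an object; "force" is the grip in N (left out, the last holds). Time passes only in rows, so rows that repeat a pose let the fingers close. It gives the time, the measured TCP pose, the force, the opening and the grip force at its end, in the units of the state.
- manip.state(): the state, without advancing time (a new reading comes with each control period).
- manip.camera(name): name is "scene" or "top" or "wrist"; returns the picture (480x640x3 uint8, red, green, blue); there is no depth.
- manip.camera_model(name): a dict with "fx", "fy", "cx", "cy" (pixels), "rvec" (rotation vector, rad) and "tvec" (3), from world to camera coordinates, as OpenCV has them. Camera axes: x right, y down, z forward; pixel columns grow to the right and rows downward; lengths in mm; the calibration is good to about 2 mm. A picture is of the moment at which its call begins: read the wrist's pose just before it. camera_model takes no time and is no camera call; for the wrist camera it gives the pose at the moment of the call.
- manip.finish_job(): hands the job in; it is judged then, once.
The state is a dict: "time": time; "qpos": joint angles; "joint_vel": joint speeds; "joint_efforts": joint torques, N m; "eef_pos": TCP position; "eef_rot": TCP orientation; "wrist_force": force on the tool from outside, world axes, zero at the start; "wrist_torque": the same for the moment, N m; "opening": finger opening in mm; "finger_force": force on a finger pad.
Only numpy, scipy, OpenCV 4.12 (cv2) and the standard library are available. Lean on these libraries where they do the work, as an engineer would, in place of code of your own. Each camera call takes 0.05 s, during which the arm holds its last target. There are 200 camera calls.

## Working session

There is one attempt and no reset: what is moved stays moved. The work goes in short steps, Python scripts to look and compute and a tool call to move; the robot and the scene stay as the last step left them, time stands still between calls to the robot, and variables do not carry over. Pictures are saved under pics/ and viewed, at most 10 in all, crops included, and the job is handed in when it is done.

Besides the shell and the picture viewer there is one more tool, called after "Emit:" as a command line: name --argument value ..., lists and objects as JSON in quotes. send_rows: Moves the arm, as the interface text tells. Its arguments: {"type":"object","properties":{"series":{"type":"array","items":{"type":"object","properties":{"dx":{"type":"number"},"dy":{"type":"number"},"dz":{"type":"number"},"wx":{"type":"number"},"wy":{"type":"number"},"wz":{"type":"number"}}}},"gripper":{"type":"number"},"force":{"type":"number"}},"required":["series"]}

```bash
mkdir -p pics
python3 - <<'E'
from workcell import manip
import cv2,numpy as np
for n in("top","scene"):
    im=manip.camera(n);cv2.imwrite(f"pics/{n}0.png",im[:,:,::-1])
    m=manip.camera_model(n);print(n,{k:np.round(v,3).tolist() for k,v in m.items()})
s=manip.state();print(s["time"],s["eef_pos"],s["eef_rot"],s["opening"])
E
```

```text
top {'fx': 507.041, 'fy': 507.041, 'cx': 327.41, 'cy': 240.093, 'rvec': [2.144, -2.074, 0.209], 'tvec': [76.382, 601.194, 1012.812]}
scene {'fx': 583.687, 'fy': 583.687, 'cx': 317.749, 'cy': 238.601, 'rvec': [2.083, 1.509, -0.533], 'tvec': [-261.397, -365.431, 1366.556]}
0.1 [ 142.6066416  -556.26675369  204.41708811] [-3.11489055e+00 -3.92644655e-01 -6.60028266e-05] 93.61534870789622
```

View pics/top0.png

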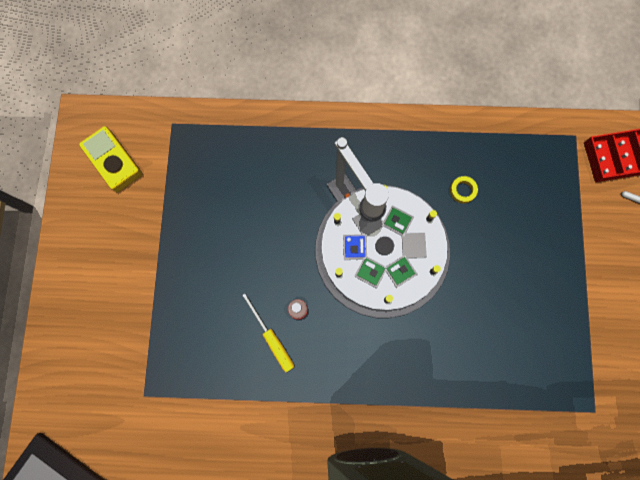

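View pics/scene0.png

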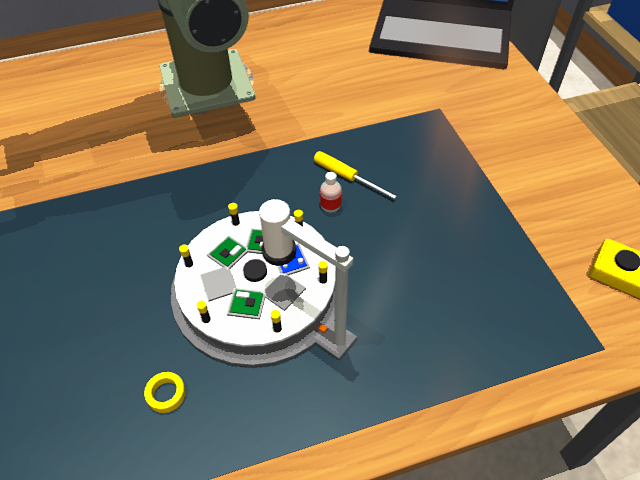

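The top view shows the disc centred near (385,246), the blue board at (355,246) and the camera head near (374,195). The column is at (342,143), the bottle at (297,309) and the reel at (465,189). The yellow posts are at (337,218), (432,216), (436,269), (389,299) and (339,272), with the sixth hidden. Next I'll measure all of these.

```bash
cat > h.py <<'E'
from workcell import manip
import cv2,numpy as np
def ray(n,uv,z):
    m=manip.camera_model(n);R=cv2.Rodrigues(np.array(m["rvec"],float))[0];t=np.array(m["tvec"],float).ravel()
    d=R.T@np.array([(uv[0]-m["cx"])/m["fx"],(uv[1]-m["cy"])/m["fy"],1]);c=-R.T@t
    return c+d*(z-c[2])/d[2]
def blobs(im,lo,hi,amin=8):
    h=cv2.cvtColor(im,cv2.COLOR_RGB2HSV);k=cv2.inRange(h,lo,hi)
    n,_,st,ce=cv2.connectedComponentsWithStats(k)
    return [(ce[i],st[i,4]) for i in range(1,n) if st[i,4]>=amin]
def measure():
    im=manip.camera("top");P=[]
    for c,a in blobs(im,(22,120,90),(35,255,255)):
        if 310<c[0]<455 and 180<c[1]<320 and a<150: P.append(ray("top",c,95))
    P=np.array(P)
    B=[(ray("top",c,56),a) for c,a in blobs(im,(110,130,60),(128,255,255),40) if 300<c[0]<460 and 170<c[1]<330]
    return im,P,B
E
python3 - <<'E'
from h import *
from scipy.optimize import least_squares
im,P,B=measure()
f=least_squares(lambda p:np.hypot(*(P[:,:2]-p[:2]).T)-115,[600,-100]);c=f.x
print("axis",c,"res",f.fun)
for p in P: print("post",p.round(1),np.degrees(np.arctan2(*(p[:2]-c)[::-1])).round(1))
for b,a in B: print("blue",b.round(1),a,np.hypot(*(b[:2]-c)),np.degrees(np.arctan2(*(b[:2]-c)[::-1])))
print("hub",ray("top",(385,246),60))
for n,u,z in (("column",(342,143),257),("camhead",(376,193),255),("bottle",(297,309),85),("reel",(465,189),19)):
    q=ray("top",u,z);print(n,q.round(1),np.hypot(*(q[:2]-c)).round(1),np.degrees(np.arctan2(*(q[:2]-c)[::-1])).round(1))
s=im.copy()
im2=manip.camera("scene");
for cc,a in blobs(im2,(5,180,150),(14,255,255)):
    if 300<cc[0]<345 and 310<cc[1]<345:
        q=ray("scene",cc,12);print("orange",q.round(1),np.hypot(*(q[:2]-c)),np.degrees(np.arctan2(*(q[:2]-c)[::-1])))
E
```

```text
axis [591.46667807 -24.56362396] res [ 0.17516575 -0.62980904 -0.5758191   0.23413906 -0.05140286]
post [ 655.1 -120.6   95. ] -56.5
post [642.1  78.   95. ] 63.7
post [ 539.7 -126.6   95. ] -116.9
post [527.4  71.2  95. ] 123.8
post [476.7 -31.1  95. ] -176.8
blue [589.   39.8  56. ] 297 64.42419108180763 92.21793177140805
hub [590.03182833 -26.01288883  60.        ]
column [737.   73.8 257. ] 175.6 34.0
camhead [645.8  11.1 255. ] 65.0 33.3
bottle [449.6 152.6  85. ] 227.0 128.7
reel [ 735.  -208.9   19. ] 233.6 -52.1
orange [707.2  55.9  12. ] 140.97185698947428 34.78527535001511
```

The axis is at (591.5, −24.6), the blue board at 93.5° and the base +x at about 33.5–34°, so the table needs one click (60°) clockwise. I'll straddle the post at 243.5° with the fingers partly open and carry it round to 183.5°, on the robot side away from the camera and bottle.

```bash
cat >> h.py <<'E'
from scipy.spatial.transform import Rotation as Ro
C=np.array([591.5,-24.6])
def delta(T):   # targets (x,y,z,yaw of tool x) -> units from present pose
    s=manip.state();R0=Ro.from_rotvec(s["eef_rot"]);p=np.array(s["eef_pos"])
    for x,y,z,yaw in T:
        a=np.radians(yaw);Rt=Ro.from_matrix(np.array([[np.cos(a),np.sin(a),0],[np.sin(a),-np.cos(a),0],[0,0,-1]]))
        print((R0.inv().apply(np.array([x,y,z])-p)/25).round(2),(np.degrees((R0.inv()*Rt).as_rotvec())/6).round(2))
def at(th,z):   # straddling the post at angle th
    return (*(C+115*np.array([np.cos(np.radians(th)),np.sin(np.radians(th))])),z,th-180)
E
python3 -c "
from h import *
print(at(243.5,200));delta([at(243.5,170)])"
```

```text
(np.float64(540.187251492372), np.float64(-127.5174515842329), 200, 63.5)
[ 19.66 -12.67   1.41] [-0.01 -0.01 -8.19]
```

Emit:
send_rows --series '[{"dx": 0.6,"dy": -0.4,"wz": -0.3},{"dx": 1.6,"dy": -1.0,"wz": -0.7},{"dx": 2.8,"dy": -1.8,"wz": -1.2},{"dx": 4,"dy": -2.6,"wz": -1.7},{"dx": 5.2,"dy": -3.4,"wz": -2.2},{"dx": 6.4,"dy": -4.1,"wz": -2.7},{"dx": 7.6,"dy": -4.9,"wz": -3.2},{"dx": 8.8,"dy": -5.7,"wz": -3.7},{"dx": 10,"dy": -6.4,"wz": -4.2},{"dx": 11,"dy": -7.1,"wz": -4.6}]' --gripper 40

```text
$.series[0]: bad value
```

```bash
python3 -c "
from h import *
delta([at(243.5,170)])"
```

```text
[ 19.66 -12.67   1.41] [-0.01 -0.01 -8.19]
```

Emit:
send_rows --series '[{"dx": 0.6,"dy": -0.4,"dz": 0,"wx": 0,"wy": 0,"wz": -0.3},{"dx": 1.6,"dy": -1.0,"dz": 0,"wx": 0,"wy": 0,"wz": -0.7},{"dx": 2.8,"dy": -1.8,"dz": 0,"wx": 0,"wy": 0,"wz": -1.2},{"dx": 4,"dy": -2.6,"dz": 0,"wx": 0,"wy": 0,"wz": -1.7},{"dx": 5.2,"dy": -3.4,"dz": 0,"wx": 0,"wy": 0,"wz": -2.2},{"dx": 6.4,"dy": -4.1,"dz": 0,"wx": 0,"wy": 0,"wz": -2.7},{"dx": 7.6,"dy": -4.9,"dz": 0,"wx": 0,"wy": 0,"wz": -3.2},{"dx": 8.8,"dy": -5.7,"dz": 0,"wx": 0,"wy": 0,"wz": -3.7},{"dx": 10,"dy": -6.4,"dz": 0,"wx": 0,"wy": 0,"wz": -4.2},{"dx": 11,"dy": -7.1,"dz": 0,"wx": 0,"wy": 0,"wz": -4.6}]' --gripper 40

```text
time: 1.03
eef_pos: [366.4, -314.1, 205.5]
eef_rot: [-2.931, -1.132, -0.001]
wrist_force: [0.9, -0.4, -1.0]
opening: 39.8
finger_force: 0.0
```

```bash
python3 -c "
from h import *
delta([at(243.5,170)])"
```

```text
[10.16 -0.85  1.43] [ 0.   -0.01 -3.55]
```

Emit:
send_rows --series '[{"dx": 1.2,"dy": -0.1,"dz": 0.1,"wx": 0,"wy": 0,"wz": -0.4},{"dx": 2.5,"dy": -0.2,"dz": 0.3,"wx": 0,"wy": 0,"wz": -0.9},{"dx": 3.8,"dy": -0.3,"dz": 0.5,"wx": 0,"wy": 0,"wz": -1.4},{"dx": 5.1,"dy": -0.4,"dz": 0.7,"wx": 0,"wy": 0,"wz": -1.9},{"dx": 6.4,"dy": -0.5,"dz": 0.9,"wx": 0,"wy": 0,"wz": -2.4},{"dx": 7.7,"dy": -0.6,"dz": 1.1,"wx": 0,"wy": 0,"wz": -2.8},{"dx": 8.8,"dy": -0.7,"dz": 1.3,"wx": 0,"wy": 0,"wz": -3.2},{"dx": 9.6,"dy": -0.8,"dz": 1.4,"wx": 0,"wy": 0,"wz": -3.4},{"dx": 10.1,"dy": -0.85,"dz": 1.4,"wx": 0,"wy": 0,"wz": -3.55},{"dx": 10.15,"dy": -0.85,"dz": 1.4,"wx": 0,"wy": 0,"wz": -3.55}]'

```text
time: 1.87
eef_pos: [540.2, -128.9, 170.2]
eef_rot: [-2.671, -1.653, -0.0]
wrist_force: [-0.0, -0.2, 0.0]
opening: 39.8
finger_force: 0.0
```

```bash
python3 -c "
from h import *
delta([at(243.5,64)])
im=manip.camera('wrist');cv2.imwrite('pics/w1.png',im[:,:,::-1])"
```

```text
[ 0.05 -0.02  4.25] [-0.01 -0.01  0.  ]
```

View pics/w1.png

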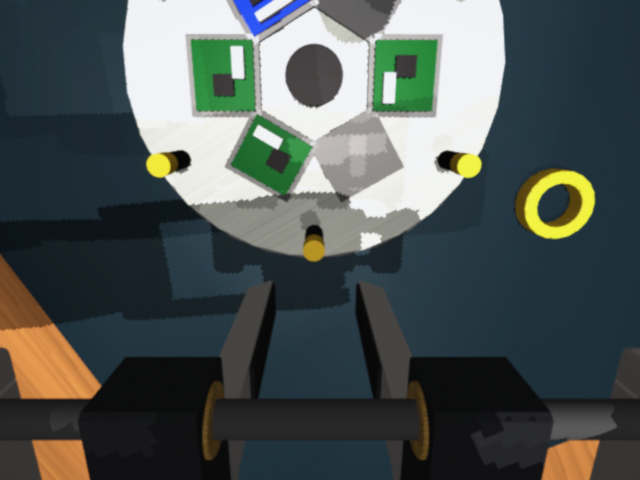

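The wrist view shows the post at (314,247), centred between the fingertips (272 and 358). I'll lower over it.

Emit:
send_rows --series '[{"dx": 0.05,"dy": 0,"dz": 0.4,"wx": 0,"wy": 0,"wz": 0},{"dx": 0.05,"dy": 0,"dz": 1.0,"wx": 0,"wy": 0,"wz": 0},{"dx": 0.05,"dy": 0,"dz": 1.6,"wx": 0,"wy": 0,"wz": 0},{"dx": 0.05,"dy": 0,"dz": 2.2,"wx": 0,"wy": 0,"wz": 0},{"dx": 0.05,"dy": 0,"dz": 2.8,"wx": 0,"wy": 0,"wz": 0},{"dx": 0.05,"dy": 0,"dz": 3.3,"wx": 0,"wy": 0,"wz": 0},{"dx": 0.05,"dy": 0,"dz": 3.7,"wx": 0,"wy": 0,"wz": 0},{"dx": 0.05,"dy": 0,"dz": 4.0,"wx": 0,"wy": 0,"wz": 0},{"dx": 0.05,"dy": 0,"dz": 4.2,"wx": 0,"wy": 0,"wz": 0},{"dx": 0.05,"dy": 0,"dz": 4.2,"wx": 0,"wy": 0,"wz": 0}]'

```text
time: 2.75
eef_pos: [539.3, -130.2, 64.4]
eef_rot: [-2.674, -1.646, 0.002]
wrist_force: [0.3, -0.2, -0.0]
opening: 40.0
finger_force: 0.0
```

```bash
python3 -c "
from h import *
s=manip.state();print(s['eef_pos'],s['wrist_force'])
delta([at(243.5-3*k,65) for k in range(1,11)])"
```

```text
[ 539.27931637 -130.19078593   64.38437053] [ 0.25089344 -0.15559275 -0.00714259]
[ 0.12 -0.26 -0.02] [-0.02  0.    0.46]
[ 0.13 -0.5  -0.02] [-0.02  0.    0.96]
[ 0.17 -0.74 -0.02] [-0.02  0.    1.46]
[ 0.21 -0.97 -0.02] [-0.02  0.    1.96]
[ 0.26 -1.21 -0.02] [-0.02  0.    2.46]
[ 0.33 -1.44 -0.02] [-0.02  0.    2.96]
[ 0.41 -1.67 -0.02] [-0.02  0.    3.46]
[ 0.5  -1.89 -0.02] [-0.02  0.01  3.96]
[ 0.6  -2.11 -0.02] [-0.02  0.01  4.46]
[ 0.72 -2.32 -0.02] [-0.02  0.01  4.96]
```

Emit:
send_rows --series '[{"dx": 0.1,"dy": -0.25,"dz": 0,"wx": 0,"wy": 0,"wz": 0.5},{"dx": 0.13,"dy": -0.5,"dz": 0,"wx": 0,"wy": 0,"wz": 1.0},{"dx": 0.17,"dy": -0.75,"dz": 0,"wx": 0,"wy": 0,"wz": 1.5},{"dx": 0.2,"dy": -0.97,"dz": 0,"wx": 0,"wy": 0,"wz": 2.0},{"dx": 0.26,"dy": -1.2,"dz": 0,"wx": 0,"wy": 0,"wz": 2.5},{"dx": 0.33,"dy": -1.44,"dz": 0,"wx": 0,"wy": 0,"wz": 3.0},{"dx": 0.4,"dy": -1.67,"dz": 0,"wx": 0,"wy": 0,"wz": 3.5},{"dx": 0.5,"dy": -1.89,"dz": 0,"wx": 0,"wy": 0,"wz": 4.0},{"dx": 0.6,"dy": -2.11,"dz": 0,"wx": 0,"wy": 0,"wz": 4.5},{"dx": 0.7,"dy": -2.32,"dz": 0,"wx": 0,"wy": 0,"wz": 5.0}]'

```text
time: 3.58
eef_pos: [498.3, -90.7, 66.8]
eef_rot: [3.005, 0.894, 0.006]
wrist_force: [2.3, -4.3, -3.4]
opening: 40.1
finger_force: 2.8
```

```bash
python3 -c "
from h import *
s=manip.state();print(s['eef_pos'],s['wrist_force'])
delta([at(213.5-3*k,65) for k in range(1,11)])"
```

```text
[498.25658621 -90.71596034  66.76855322] [ 2.2590303  -4.34487796 -3.3765964 ]
[-0.03 -0.39  0.07] [ 0.06 -0.02  0.44]
[-0.01 -0.63  0.07] [ 0.06 -0.02  0.94]
[ 0.02 -0.87  0.06] [ 0.06 -0.02  1.44]
[ 0.06 -1.1   0.06] [ 0.06 -0.02  1.94]
[ 0.12 -1.34  0.06] [ 0.06 -0.02  2.44]
[ 0.18 -1.57  0.06] [ 0.06 -0.03  2.94]
[ 0.26 -1.8   0.06] [ 0.06 -0.03  3.44]
[ 0.35 -2.02  0.06] [ 0.06 -0.03  3.94]
[ 0.46 -2.24  0.06] [ 0.06 -0.03  4.44]
[ 0.57 -2.45  0.06] [ 0.06 -0.03  4.94]
```

Emit:
send_rows --series '[{"dx": 0,"dy": -0.25,"dz": 0,"wx": 0,"wy": 0,"wz": 0.5},{"dx": 0.02,"dy": -0.5,"dz": 0,"wx": 0,"wy": 0,"wz": 1.0},{"dx": 0.05,"dy": -0.73,"dz": 0,"wx": 0,"wy": 0,"wz": 1.5},{"dx": 0.1,"dy": -0.97,"dz": 0,"wx": 0,"wy": 0,"wz": 2.0},{"dx": 0.15,"dy": -1.2,"dz": 0,"wx": 0,"wy": 0,"wz": 2.5},{"dx": 0.22,"dy": -1.43,"dz": 0,"wx": 0,"wy": 0,"wz": 3.0},{"dx": 0.3,"dy": -1.66,"dz": 0,"wx": 0,"wy": 0,"wz": 3.5},{"dx": 0.4,"dy": -1.88,"dz": 0,"wx": 0,"wy": 0,"wz": 4.0},{"dx": 0.5,"dy": -2.1,"dz": 0,"wx": 0,"wy": 0,"wz": 4.5},{"dx": 0.6,"dy": -2.31,"dz": 0,"wx": 0,"wy": 0,"wz": 5.0}]'

```text
time: 4.42
eef_pos: [477.7, -32.9, 66.6]
eef_rot: [3.138, 0.086, 0.002]
wrist_force: [-0.9, -3.1, 1.2]
opening: 40.1
finger_force: 1.0
```

Emit:
send_rows --series '[{"dx": 0,"dy": 0,"dz": 0,"wx": 0,"wy": 0,"wz": 0},{"dx": 0,"dy": 0,"dz": 0,"wx": 0,"wy": 0,"wz": 0},{"dx": 0,"dy": 0,"dz": 0,"wx": 0,"wy": 0,"wz": 0},{"dx": 0,"dy": 0,"dz": 0,"wx": 0,"wy": 0,"wz": 0},{"dx": 0,"dy": 0,"dz": 0,"wx": 0,"wy": 0,"wz": 0},{"dx": 0,"dy": 0,"dz": 0,"wx": 0,"wy": 0,"wz": 0}]'

```text
time: 4.92
eef_pos: [477.1, -32.1, 65.5]
eef_rot: [-3.14, -0.09, -0.0]
wrist_force: [0.3, -1.1, -0.9]
opening: 40.0
finger_force: 0.0
```

```bash
cat > m.py <<'E'
from h import *
s=manip.state();print(s['time'],s['eef_pos'],s['wrist_force'],s['finger_force'])
im,P,B=measure();cv2.imwrite(f"pics/t{int(s['time']*100)}.png",im[:,:,::-1])
for p in P:
    d=p[:2]-C;print("post",np.hypot(*d).round(1),np.degrees(np.arctan2(d[1],d[0])).round(1))
delta([at(183.5,65)])
E
python3 m.py
```

```text
4.9167 [477.05418712 -32.14680892  65.46301202] [ 0.32643514 -1.10816882 -0.9423654 ] 0.0
post 115.0 -50.4
post 114.2 70.0
post 115.4 129.8
[-0.01 -0.02  0.02] [-0.   -0.   -0.04]
```

The disc still sits about 6° short, resting against the trailing finger. I'll ease it forward by 6°.

Emit:
send_rows --series '[{"dx": 0,"dy": -0.1,"dz": 0,"wx": 0,"wy": 0,"wz": 0.2},{"dx": 0.01,"dy": -0.2,"dz": 0,"wx": 0,"wy": 0,"wz": 0.4},{"dx": 0.01,"dy": -0.3,"dz": 0,"wx": 0,"wy": 0,"wz": 0.6},{"dx": 0.02,"dy": -0.4,"dz": 0,"wx": 0,"wy": 0,"wz": 0.8},{"dx": 0.03,"dy": -0.5,"dz": 0,"wx": 0,"wy": 0,"wz": 1.0},{"dx": 0.03,"dy": -0.5,"dz": 0,"wx": 0,"wy": 0,"wz": 1.0},{"dx": 0.03,"dy": -0.5,"dz": 0,"wx": 0,"wy": 0,"wz": 1.0},{"dx": 0.03,"dy": -0.5,"dz": 0,"wx": 0,"wy": 0,"wz": 1.0}]'

```text
time: 5.63
eef_pos: [476.9, -19.8, 65.4]
eef_rot: [3.14, -0.074, -0.001]
wrist_force: [-1.0, -1.2, 0.1]
opening: 39.6
finger_force: 0.9
```

```bash
python3 m.py
```

```text
5.6333 [476.87802531 -19.79093022  65.43263412] [-1.04654331 -1.15326429  0.08334349] 0.8811474032700062
post 114.7 -56.1
post 114.6 64.4
post 115.6 124.3
[0.02 0.47 0.02] [ 0.    0.   -1.04]
```

Emit:
send_rows --series '[{"dx": 0,"dy": 0.1,"dz": 0,"wx": 0,"wy": 0,"wz": -0.2},{"dx": 0,"dy": 0.2,"dz": 0,"wx": 0,"wy": 0,"wz": -0.4},{"dx": 0,"dy": 0.3,"dz": 0,"wx": 0,"wy": 0,"wz": -0.6},{"dx": 0,"dy": 0.4,"dz": 0,"wx": 0,"wy": 0,"wz": -0.8},{"dx": 0.02,"dy": 0.45,"dz": 0,"wx": 0,"wy": 0,"wz": -1.0},{"dx": 0.02,"dy": 0.45,"dz": 0,"wx": 0,"wy": 0,"wz": -1.0},{"dx": 0.02,"dy": 0.45,"dz": 0,"wx": 0,"wy": 0,"wz": -1.0},{"dx": 0.02,"dy": 0.45,"dz": 0,"wx": 0,"wy": 0,"wz": -1.0}]'

```text
time: 6.35
eef_pos: [477.0, -30.6, 65.4]
eef_rot: [-3.14, -0.089, -0.0]
wrist_force: [-0.3, 0.1, -0.2]
opening: 40.0
finger_force: 0.0
```

```bash
python3 m.py
```

```text
6.35 [477.00644936 -30.5570943   65.42719585] [-0.25157446  0.10719462 -0.24176492] 0.0
post 114.6 -56.0
post 114.6 64.4
post 115.5 124.3
[-0.01  0.04  0.02] [-0.   -0.   -0.04]
```

The disc now rests near 4.1°, against 3.5° at the start. I'll lift clear and check precisely against the camera column and the orange mark.

Emit:
send_rows --series '[{"dx": 0,"dy": 0,"dz": -0.4,"wx": 0,"wy": 0,"wz": 0},{"dx": 0,"dy": 0,"dz": -1.0,"wx": 0,"wy": 0,"wz": 0},{"dx": 0,"dy": 0,"dz": -1.8,"wx": 0,"wy": 0,"wz": 0},{"dx": 0,"dy": 0,"dz": -2.8,"wx": 0,"wy": 0,"wz": 0},{"dx": -1,"dy": 0,"dz": -3.6,"wx": 0,"wy": 0,"wz": 0},{"dx": -2,"dy": 0,"dz": -4.2,"wx": 0,"wy": 0,"wz": 0},{"dx": -3,"dy": 0.5,"dz": -4.2,"wx": 0,"wy": 0,"wz": 0},{"dx": -4,"dy": 1.5,"dz": -4.2,"wx": 0,"wy": 0,"wz": 0},{"dx": -4,"dy": 2.5,"dz": -4.2,"wx": 0,"wy": 0,"wz": 0},{"dx": -4,"dy": 3,"dz": -4.2,"wx": 0,"wy": 0,"wz": 0}]'

```text
time: 7.23
eef_pos: [380.8, -113.0, 171.6]
eef_rot: [3.138, 0.087, 0.003]
wrist_force: [0.1, -0.2, 0.1]
opening: 39.8
finger_force: 0.0
```

Run:
```python
from h import *
from scipy.optimize import least_squares
im,P,B=measure();sc=manip.camera("scene")
cv2.imwrite("pics/topz.png",cv2.resize(im[120:330,300:480],None,fx=2.8,fy=2.8,interpolation=cv2.INTER_CUBIC)[:,:,::-1])
cv2.imwrite("pics/scz.png",cv2.resize(sc[190:370,160:370],None,fx=3.2,fy=3.2,interpolation=cv2.INTER_CUBIC)[:,:,::-1])
def fit(P):
    f=least_squares(lambda p:np.hypot(*(P[:,:2]-p[:2]).T)-115,C);return f.x,f.fun
def rep(n,P):
    c,r=fit(P);a=np.degrees(np.arctan2(P[:,1]-c[1],P[:,0]-c[0]))
    print(n,"axis",c.round(1),"res",r.round(1),"ang",a.round(1),"phase",np.mean((a+20)%60-20).round(2));return c
ct=rep("top",P)
Q=np.array([ray("scene",c,95) for c,a in blobs(sc,(22,120,90),(35,255,255)) if 170<c[0]<340 and 195<c[1]<345 and a<200 and not(300<c[0]<345 and c[1]<200)])
cs=rep("scene",Q)
for n,I,c in(("top",im,ct),("scene",sc,cs)):
    for cc,a in blobs(I,(5,170,90),(14,255,255),3):
        q=ray(n,cc,12);d=q[:2]-c
        if 130<np.hypot(*d)<165: print(n,"orange",cc.round(1),a,np.hypot(*d).round(1),np.degrees(np.arctan2(d[1],d[0])).round(2))
```

```text
top axis [591.2 -24.3] res [ 0.1 -0.5 -0.4  0.1 -0.1] ang [ -55.9   64.2 -116.   124.3 -176.1] phase 4.09
scene axis [595.8 -25.3] res [-0.8 -0.6 -0.7 -0.9 -0.8 -0.6] ang [-176.   124.2 -116.    63.7  -55.7    4.1] phase 4.05
top orange [346.7 195. ] 9 147.6 33.4
scene orange [322.  328.3] 40 138.2 35.42
```

View pics/topz.png

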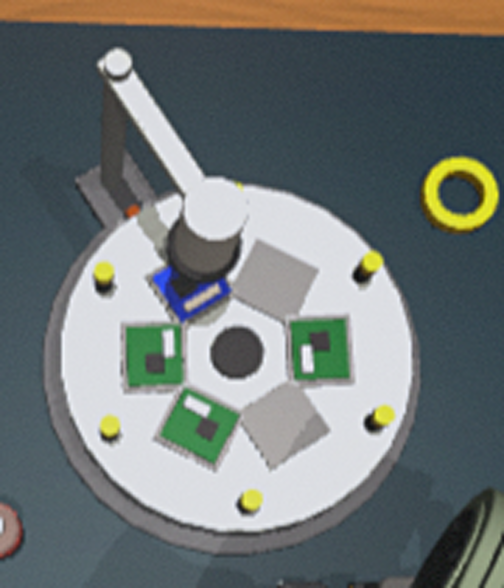

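View pics/scz.png

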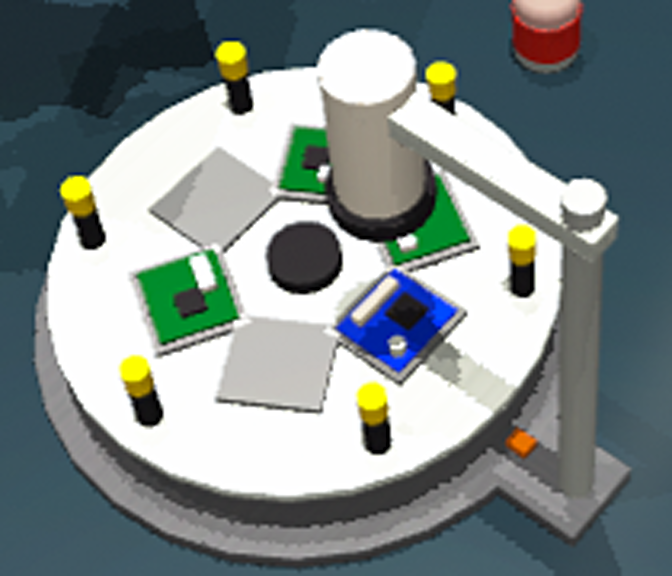

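Both views show the blue board on the camera side, in line with the arm, and the bottle, reel and screwdriver undisturbed. In the crops the column cap is at top (117,64) and scene (583,193), and the camera head at top (216,210) and scene (367,68). I'll check the direction with these.

Run:
```python
from h import *
A=lambda d:np.degrees(np.arctan2(d[1],d[0])).round(2)
for n,o,k,c,col,hd,hub in(("top",(300,120),2.8,(591.2,-24.3),(117,63),(216,210),(237,352)),("scene",(160,190),3.2,(595.8,-25.3),(584,192),(367,68),(306,252))):
    f=lambda p,z:ray(n,((p[0]+.5)/k+o[0]-.5,(p[1]+.5)/k+o[1]-.5),z)[:2]
    c=np.array(c);a=f(col,257);b=f(hd,255);h=f(hub,60)
    print(n,"axis-col",A(a-c),np.hypot(*(a-c)).round(1),"axis-head",A(b-c),np.hypot(*(b-c)).round(1),"head-col",A(a-b),"hub",h.round(1),A(a-h))
```

```text
top axis-col 33.92 177.6 axis-head 33.34 61.7 head-col 34.22 hub [591.3 -24.6] 34.0
scene axis-col 35.43 173.9 axis-head 35.83 61.3 head-col 35.21 hub [592.1 -23.3] 34.2
```

Emit:
send_rows --series '[{"dx": 0,"dy": 0,"dz": 0,"wx": 0,"wy": 0,"wz": 0},{"dx": 0,"dy": 0,"dz": 0,"wx": 0,"wy": 0,"wz": 0},{"dx": 0,"dy": 0,"dz": 0,"wx": 0,"wy": 0,"wz": 0},{"dx": 0,"dy": 0,"dz": 0,"wx": 0,"wy": 0,"wz": 0},{"dx": 0,"dy": 0,"dz": 0,"wx": 0,"wy": 0,"wz": 0},{"dx": 0,"dy": 0,"dz": 0,"wx": 0,"wy": 0,"wz": 0},{"dx": 0,"dy": 0,"dz": 0,"wx": 0,"wy": 0,"wz": 0},{"dx": 0,"dy": 0,"dz": 0,"wx": 0,"wy": 0,"wz": 0},{"dx": 0,"dy": 0,"dz": 0,"wx": 0,"wy": 0,"wz": 0},{"dx": 0,"dy": 0,"dz": 0,"wx": 0,"wy": 0,"wz": 0}]'

```text
time: 8.17
eef_pos: [381.4, -111.3, 170.4]
eef_rot: [-3.14, -0.09, 0.0]
wrist_force: [-0.3, -0.5, 0.3]
opening: 40.0
finger_force: 0.0
```

```bash
cat > ph.py <<'E'
from h import *
im=manip.camera("top");sc=manip.camera("scene")
def ph(n,I,c,box):
    P=np.array([ray(n,q,95)[:2] for q,a in blobs(I,(22,120,90),(35,255,255)) if a<200 and box[0]<q[0]<box[1] and box[2]<q[1]<box[3]])
    P=P[abs(np.hypot(*(P-c).T)-115)<4];a=np.degrees(np.arctan2(*(P-c).T[::-1]));return len(P),np.mean((a+20)%60-20).round(2)
print(ph("top",im,np.array([591.2,-24.3]),(310,455,180,320)),ph("scene",sc,np.array([595.8,-25.3]),(170,340,195,345)))
E
python3 ph.py; python3 -c "
from h import *
delta([at(184.1,170),at(184.1,65)])"
```

```text
(5, np.float64(4.04)) (6, np.float64(4.05))
[ 3.99 -2.92  0.02] [ 0.    0.   -0.14]
[ 3.99 -2.92  4.22] [ 0.    0.   -0.14]
```

The disc is stationary at 4.05° in both views. That puts the blue board at 34.05°, and the base direction measured 33.9–35.2°, so it is seated to within about a degree. The gripper is clear of the table, so I'm handing in.

```bash
python3 -c "
from workcell import manip
print(manip.finish_job())"
```

```text
the job is handed in; nothing more can be done
None
```

I turned the table one click (60°) clockwise and handed the job in: the blue board measures within about 1° of directly under the camera, and the gripper is clear; I saw no clear spring pull, so the click itself rests on those camera measurements.

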